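Change the batch in the corn roaster

ROBOT

A 7-joint arm with a two-finger parallel gripper is mounted at the origin on the work surface. World frame = base frame: x ahead of the robot, y to its left, z up, the work surface at z = 0. Lengths are in m, angles in rad, forces in N, time in s.
With the tool pointing down it reaches from about 0.35 to 0.9 m from the base axis. Payload 8.1 kg.
Tool frame: the origin (TCP) lies midway between the tips of the shut fingers; the grasp point (between the pads) lies behind it (arm.tcp_to_grasp is the z of the grasp point in the tool frame, in m); z points along the fingers, y is the line along which they close (so a half turn about z gives the same grasp; the last joint's range is limited). The gripper opens to 92 mm and grips with 3 to 60 N. Pads are 19 mm wide; open, the fingers measure 130 mm over their backs; the gripper's body (75 mm by 190 mm) begins 47 mm behind the grasp point.
Start: joints at [-1.286, 0.434, 0.025, 1.573, -0.012, 1.134, -0.075], TCP at [0.236, 0.579, 0.227] pointing down, gripper open.
Joint ranges: [-2.62, 2.62], [-0.44, 2.09], [-1.27, 1.32], [0.08, 2.57], [-1.32, 4.46], [0.12, 2], [-2.74, 2.74]. Speed limits (rad/s): [2.22, 2.22, 3.01, 3.01, 3.14, 3.14, 3.14].

INTERFACE

Orientations are given as a rotation vector (axis times angle).
In Python, from cell import readout, vision, arm gives the robot as it stands.
- The arm moves only by the tool carry_out, never from a script. Its argument "increments" is one flat list of numbers, 6 for each row, row after row: the shift along the world's x, y, z in mm, then the turn, a rotation vector about the world's x, y, z in rad. In form: [tx, ty, tz, wx, wy, wz, tx, ty, tz, wx, wy, wz, ...]. A call has 1 to 20 rows; each row shifts and turns the commanded pose from where the row before left it; what a row does not reach is not made up. A row lasts 1/8 s, in which the tool goes at most 62.5 mm and 10.7 degrees, less where a joint would pass 70% of its speed; a pose out of reach is approached as far as the arm can. A call with a gripper value outside its range is refused whole. "grip" is the closure, from 0 (fully open) to 1 (shut), set as the call begins (left out, the last holds). The fingers move at their own pace and stop on an object; "newtons" is the grip in N (left out, the last holds). Time passes only in rows, so rows that do not move let the fingers close. It gives the time, the measured TCP pose, the force, the opening and the grip force at its end, in the units of the state.
- readout.observe(): the state, without advancing time (a new reading comes with each control period).
- vision.get_image(name): name is "scene" or "top" or "wrist"; returns the picture (384x512x3 uint8, red, green, blue); there is no depth.
- vision.calibration(name): a dict with "fov_y" (degrees; the focal length in pixels is half the picture's height over the tangent of half this angle, whatever the lens; pixels are square), "cx", "cy" (the principal point, pixels), "pose" (4x4, takes a point from camera to world coordinates). Camera axes: x right, y up, looking along -z (the intrinsics and any distortion apply to the point x, -y, -z); pixel columns grow to the right and rows downward; lengths in m; the calibration is good to about 2 mm. The wrist camera is an equidistant fisheye: a pixel r from the principal point sees the ray r / f radians off the axis. A picture is of the moment at which its call begins: read the wrist's pose just before it. calibration takes no time and is no camera call; for the wrist camera it gives the pose at the moment of the call.
- arm.sign_off(): hands the job in; it is judged then, once.
The state is a dict: "clock": time; "joints": joint angles; "dq": joint speeds; "joint_efforts": joint torques, N m; "position": TCP position; "ee_rot": TCP orientation; "force": force on the tool from outside, world axes, zero at the start; "ft_torque": the same for the moment, N m; "width": opening from 0.0 (shut) to 1.0 (fully open); "gripper_force": force on a finger pad.
Only numpy, scipy, OpenCV 4.12 (cv2) and the standard library are available. Lean on these libraries where they do the work, as an engineer would, in place of code of your own. Each camera call takes 0.05 s, during which the arm holds its last target. There are 200 camera calls.

TASK

Change the batch in the red table-top corn roaster: turn the dial down in its well back to off (white mark) and only then draw the tail bar fully back, lay the roasted brown cob on its spit on the middle of the white platter, and lay every yellow cob spit from the walnut board in the V rests, one to a place. With the dial still off push the tail bar fully home so that each spit is held by its ends between the sockets, and last set the dial to the red mark. Leave the garlic press and the green cup where they stand.

Things in the scene. Friction and masses are not known exactly. Their poses are not given: they have to be found in the camera images.
- roaster: Fixed corn roaster, 262 mm (its x) by 374 mm (its y, from -174 to +200 mm), red housing 90 mm high at its +y end, sliding tail bar at its -y end. Origin on the table amid the three spit places; x across the spits, y along them towards the red housing, z up; turned by up to 0.15 rad. Drip pan floor 12 mm above the table. It and all sizes 'above the table' do not move in a run.
- rest (a point): Where a rod's axis crosses the +y V rest of the middle place (roaster x 0, y +71, 60 mm up). Such rests, 6 mm thick, stand at y = +71 and -71 mm, each with V notches at x = -82, 0, +82 mm: faces 60 degrees from level, about 30 mm wide at the top, which is 76 mm above the table. A rod rests in them with its axis 60 mm above the table.
- head_face (a point): Mouth of the middle head socket (roaster x 0, y +84, 60 mm up). The fixed head plate, top 90 mm above the table, has square sockets 18 mm wide, 14 mm deep, facing -y, at x = -82, 0, +82 mm. The tail bar has the same facing +y. Lower a spit into the Vs with its middle 14 to 22 mm to the -y side of the slot point, so its end clears this plate; the tail bar then pushes it into the head socket.
- slot0 (a point): First spit place: where the middle of a spit's rod lies when held between the closed sockets; roaster x = -82 mm, y = 0, 60 mm above the table. Axes as the roaster. Any spit may go in any place, either way round; one to a place.
- slot1 (a point): The same for the middle place, roaster x = 0.
- slot2 (a point): The same for the third place, roaster x = +82 mm.
- tailbar (a joint): Tail bar position in m: 0 = fully home (sockets over the spit ends), 0.055 = fully drawn back towards the roaster's -y. Fully home: under 0.005; fully back: over 0.048. 3 N of sliding friction; stays where left. Its face is at roaster y = -84 mm minus this value; it is 20 mm thick, its top 90 mm above the table.
- tail_grip (a point): Grip point on the tail bar's dark wooden fin, which stands up on the middle of the bar: 70 mm long along the roaster's x, 12 mm thick along its y, top 138 mm above the table; this point is 118 mm above the table and moves with the bar.
- dial (a joint): Dial angle in rad, clockwise from above: 0 = off (end stop; pointer at the white mark, towards the roaster's -x), 1.35 = the red mark, 2.4 = other end stop. Off means under 0.15; the red mark is met within 0.12. Friction 0.04 N m; stays where it is left.
- dial_grip (a point): Grip point of the dial, on its upright axis, 65 mm above the table: a 50 mm disc with a white bar across it, 46 mm long, 14 mm thick, top 74 mm above the table, along this point's x (turns with the dial), red-striped pointer end towards its -x. It stands in the middle of a square well, 86 by 86 mm inside, floor 41 mm and lip 90 mm above the table.
- corn0: Raw (yellow) corn cob on a spit (0.15 to 0.27 kg), on the walnut board at first; may be absent. Steel rod 192 mm long, 10 mm thick, along the body's x; in its middle a cob 44 mm thick, 80 mm long; at each end of the cob a square steel plate 52 by 52 by 4 mm (at x = -42 and +42 mm), so it does not roll: its axis lies 26 mm above what it lies on. Origin at the rod's middle, on its axis.
- corn1: Raw (yellow) corn cob on a spit (0.15 to 0.27 kg), on the walnut board at first; may be absent. Steel rod 192 mm long, 10 mm thick, along the body's x; in its middle a cob 44 mm thick, 80 mm long; at each end of the cob a square steel plate 52 by 52 by 4 mm (at x = -42 and +42 mm), so it does not roll: its axis lies 26 mm above what it lies on. Origin at the rod's middle, on its axis.
- corn2: Raw (yellow) corn cob on a spit (0.15 to 0.27 kg), on the walnut board at first; may be absent. Steel rod 192 mm long, 10 mm thick, along the body's x; in its middle a cob 44 mm thick, 80 mm long; at each end of the cob a square steel plate 52 by 52 by 4 mm (at x = -42 and +42 mm), so it does not roll: its axis lies 26 mm above what it lies on. Origin at the rod's middle, on its axis.
- roast0: Roasted (dark brown) cob on a spit, in all sizes like the raw ones; when present it is held in the roaster, in the place of slot0, at first, its +y end in the head socket: once the tail bar is back, slide it 14 to 22 mm towards the roaster's -y before lifting it. Just one of roast0 and roast2 is present.
- roast2: Roasted (dark brown) cob on a spit, in all sizes like the raw ones; when present it is held in the roaster, in the place of slot2, at first, its +y end in the head socket: once the tail bar is back, slide it 14 to 22 mm towards the roaster's -y before lifting it. Just one of roast0 and roast2 is present.
- platter: Fixed white ceramic serving slab for the roasted cob, 230 mm (its x) by 115 mm (its y), 14 mm high; origin under its centre. A spit is on it when its rod's middle is within 60 mm of the slab's centre along x and 35 mm along y, and it lies on the slab.
- board: Fixed walnut chopping board 420 (x) by 250 (y) by 18 mm; origin under its centre.
- press: Stainless garlic press lying on the far end of the board, 190 mm long. Leave alone.
- cup: Pale green ceramic cup, 76 mm wide, 85 mm high, standing beyond the roaster, next to the board. Other kitchenware (lid, bowl, masher, jar, spoon) stands farther out, beyond x = 0.74 m, at most 0.21 m high. Fragile, leave alone.

How it is judged:
On the way, in this order (a step that is already met when the one before it is completed fails the run):
1. the dial is turned back to off (value of joint dial below 0.15 rad), for 0.2 s.
2. the tail bar is drawn fully back, dial off (value of joint dial below 0.15 rad and value of joint tailbar above 0.048 m), for 0.2 s.
3. the roasted spit lies on the platter and every raw spit lies in a pair of V rests, dial off (value of joint dial below 0.15 rad and x of roast0 in the frame of platter between -0.06 and 0.06 m and y of roast0 in the frame of platter between -0.035 and 0.035 m and z of roast0 in the frame of platter between 0.03 and 0.054 m and x of roast2 in the frame of platter between -0.06 and 0.06 m and y of roast2 in the frame of platter between -0.035 and 0.035 m and z of roast2 in the frame of platter between 0.03 and 0.054 m and ((x of corn0 in the frame of slot0 between -0.008 and 0.008 m and z of corn0 in the frame of slot0 between -0.008 and 0.008 m and y of corn0 in the frame of slot0 between -0.03 and 0.03 m and angle between the x axis of corn0 and the y axis of roaster, either way round below 0.1 rad) or (x of corn0 in the frame of slot1 between -0.008 and 0.008 m and z of corn0 in the frame of slot1 between -0.008 and 0.008 m and y of corn0 in the frame of slot1 between -0.03 and 0.03 m and angle between the x axis of corn0 and the y axis of roaster, either way round below 0.1 rad) or (x of corn0 in the frame of slot2 between -0.008 and 0.008 m and z of corn0 in the frame of slot2 between -0.008 and 0.008 m and y of corn0 in the frame of slot2 between -0.03 and 0.03 m and angle between the x axis of corn0 and the y axis of roaster, either way round below 0.1 rad)) and ((x of corn1 in the frame of slot0 between -0.008 and 0.008 m and z of corn1 in the frame of slot0 between -0.008 and 0.008 m and y of corn1 in the frame of slot0 between -0.03 and 0.03 m and angle between the x axis of corn1 and the y axis of roaster, either way round below 0.1 rad) or (x of corn1 in the frame of slot1 between -0.008 and 0.008 m and z of corn1 in the frame of slot1 between -0.008 and 0.008 m and y of corn1 in the frame of slot1 between -0.03 and 0.03 m and angle between the x axis of corn1 and the y axis of roaster, either way round below 0.1 rad) or (x of corn1 in the frame of slot2 between -0.008 and 0.008 m and z of corn1 in the frame of slot2 between -0.008 and 0.008 m and y of corn1 in the frame of slot2 between -0.03 and 0.03 m and angle between the x axis of corn1 and the y axis of roaster, either way round below 0.1 rad)) and ((x of corn2 in the frame of slot0 between -0.008 and 0.008 m and z of corn2 in the frame of slot0 between -0.008 and 0.008 m and y of corn2 in the frame of slot0 between -0.03 and 0.03 m and angle between the x axis of corn2 and the y axis of roaster, either way round below 0.1 rad) or (x of corn2 in the frame of slot1 between -0.008 and 0.008 m and z of corn2 in the frame of slot1 between -0.008 and 0.008 m and y of corn2 in the frame of slot1 between -0.03 and 0.03 m and angle between the x axis of corn2 and the y axis of roaster, either way round below 0.1 rad) or (x of corn2 in the frame of slot2 between -0.008 and 0.008 m and z of corn2 in the frame of slot2 between -0.008 and 0.008 m and y of corn2 in the frame of slot2 between -0.03 and 0.03 m and angle between the x axis of corn2 and the y axis of roaster, either way round below 0.1 rad))), for 0.2 s.
4. the tail bar is fully home with every raw spit held between the sockets, dial off (value of joint dial below 0.15 rad and value of joint tailbar below 0.005 m and ((x of corn0 in the frame of slot0 between -0.008 and 0.008 m and z of corn0 in the frame of slot0 between -0.008 and 0.008 m and y of corn0 in the frame of slot0 between -0.008 and 0.008 m and angle between the x axis of corn0 and the y axis of roaster, either way round below 0.1 rad) or (x of corn0 in the frame of slot1 between -0.008 and 0.008 m and z of corn0 in the frame of slot1 between -0.008 and 0.008 m and y of corn0 in the frame of slot1 between -0.008 and 0.008 m and angle between the x axis of corn0 and the y axis of roaster, either way round below 0.1 rad) or (x of corn0 in the frame of slot2 between -0.008 and 0.008 m and z of corn0 in the frame of slot2 between -0.008 and 0.008 m and y of corn0 in the frame of slot2 between -0.008 and 0.008 m and angle between the x axis of corn0 and the y axis of roaster, either way round below 0.1 rad)) and ((x of corn1 in the frame of slot0 between -0.008 and 0.008 m and z of corn1 in the frame of slot0 between -0.008 and 0.008 m and y of corn1 in the frame of slot0 between -0.008 and 0.008 m and angle between the x axis of corn1 and the y axis of roaster, either way round below 0.1 rad) or (x of corn1 in the frame of slot1 between -0.008 and 0.008 m and z of corn1 in the frame of slot1 between -0.008 and 0.008 m and y of corn1 in the frame of slot1 between -0.008 and 0.008 m and angle between the x axis of corn1 and the y axis of roaster, either way round below 0.1 rad) or (x of corn1 in the frame of slot2 between -0.008 and 0.008 m and z of corn1 in the frame of slot2 between -0.008 and 0.008 m and y of corn1 in the frame of slot2 between -0.008 and 0.008 m and angle between the x axis of corn1 and the y axis of roaster, either way round below 0.1 rad)) and ((x of corn2 in the frame of slot0 between -0.008 and 0.008 m and z of corn2 in the frame of slot0 between -0.008 and 0.008 m and y of corn2 in the frame of slot0 between -0.008 and 0.008 m and angle between the x axis of corn2 and the y axis of roaster, either way round below 0.1 rad) or (x of corn2 in the frame of slot1 between -0.008 and 0.008 m and z of corn2 in the frame of slot1 between -0.008 and 0.008 m and y of corn2 in the frame of slot1 between -0.008 and 0.008 m and angle between the x axis of corn2 and the y axis of roaster, either way round below 0.1 rad) or (x of corn2 in the frame of slot2 between -0.008 and 0.008 m and z of corn2 in the frame of slot2 between -0.008 and 0.008 m and y of corn2 in the frame of slot2 between -0.008 and 0.008 m and angle between the x axis of corn2 and the y axis of roaster, either way round below 0.1 rad))), for 0.2 s.
At the end, for the whole second after the job is handed in: Dial within 0.12 rad of the red mark, tail bar within 5 mm of home, roasted spit at rest on the platter (middle within 60 by 35 mm of its centre), each raw spit at rest in a place, its middle within 8 mm of the slot point along each roaster axis and within 0.1 rad of the roaster's y (value of joint dial between 1.23 and 1.47 rad and value of joint tailbar below 0.005 m and ((x of corn0 in the frame of slot0 between -0.008 and 0.008 m and z of corn0 in the frame of slot0 between -0.008 and 0.008 m and y of corn0 in the frame of slot0 between -0.008 and 0.008 m and angle between the x axis of corn0 and the y axis of roaster, either way round below 0.1 rad) or (x of corn0 in the frame of slot1 between -0.008 and 0.008 m and z of corn0 in the frame of slot1 between -0.008 and 0.008 m and y of corn0 in the frame of slot1 between -0.008 and 0.008 m and angle between the x axis of corn0 and the y axis of roaster, either way round below 0.1 rad) or (x of corn0 in the frame of slot2 between -0.008 and 0.008 m and z of corn0 in the frame of slot2 between -0.008 and 0.008 m and y of corn0 in the frame of slot2 between -0.008 and 0.008 m and angle between the x axis of corn0 and the y axis of roaster, either way round below 0.1 rad)) and ((x of corn1 in the frame of slot0 between -0.008 and 0.008 m and z of corn1 in the frame of slot0 between -0.008 and 0.008 m and y of corn1 in the frame of slot0 between -0.008 and 0.008 m and angle between the x axis of corn1 and the y axis of roaster, either way round below 0.1 rad) or (x of corn1 in the frame of slot1 between -0.008 and 0.008 m and z of corn1 in the frame of slot1 between -0.008 and 0.008 m and y of corn1 in the frame of slot1 between -0.008 and 0.008 m and angle between the x axis of corn1 and the y axis of roaster, either way round below 0.1 rad) or (x of corn1 in the frame of slot2 between -0.008 and 0.008 m and z of corn1 in the frame of slot2 between -0.008 and 0.008 m and y of corn1 in the frame of slot2 between -0.008 and 0.008 m and angle between the x axis of corn1 and the y axis of roaster, either way round below 0.1 rad)) and ((x of corn2 in the frame of slot0 between -0.008 and 0.008 m and z of corn2 in the frame of slot0 between -0.008 and 0.008 m and y of corn2 in the frame of slot0 between -0.008 and 0.008 m and angle between the x axis of corn2 and the y axis of roaster, either way round below 0.1 rad) or (x of corn2 in the frame of slot1 between -0.008 and 0.008 m and z of corn2 in the frame of slot1 between -0.008 and 0.008 m and y of corn2 in the frame of slot1 between -0.008 and 0.008 m and angle between the x axis of corn2 and the y axis of roaster, either way round below 0.1 rad) or (x of corn2 in the frame of slot2 between -0.008 and 0.008 m and z of corn2 in the frame of slot2 between -0.008 and 0.008 m and y of corn2 in the frame of slot2 between -0.008 and 0.008 m and angle between the x axis of corn2 and the y axis of roaster, either way round below 0.1 rad)) and x of roast0 in the frame of platter between -0.06 and 0.06 m and y of roast0 in the frame of platter between -0.035 and 0.035 m and z of roast0 in the frame of platter between 0.03 and 0.054 m and x of roast2 in the frame of platter between -0.06 and 0.06 m and y of roast2 in the frame of platter between -0.035 and 0.035 m and z of roast2 in the frame of platter between 0.03 and 0.054 m and linear speed of each of corn0, corn1, corn2, roast0, roast2 below 0.02 m/s); the robot touches nothing.
It fails at once if the dial is on while the tail bar is drawn back (value of joint dial above 0.35 rad and value of joint tailbar above 0.03 m).
It fails at once if the garlic press or the cup is pushed more than 5 cm away or knocked over (distance of any of cup, press from where it was at the start of the episode above 0.05 m or angle between any of cup, press's own z axis and vertical above 0.6 rad).
Of corn0, corn1, corn2 only 2 to 3 are there at a start; the rules pass over those that are not, and their reading is None.
Of roast0, roast2 only 1 to 1 are there at a start; the rules pass over those that are not, and their reading is None.
At some moment in a run one of corn0, corn1, corn2 may be knocked a few centimetres aside while the robot is not near it.
Once in a run the grip may slacken for a moment while it holds something.
It also fails if it takes over 210 s, if anything falls off the work surface, if the arm or the gripper's body presses on something with over 40 N, if the wrist force passes 120 N, or if a joint passes its speed limit or range.

## Working session

There is one attempt and no reset: what is moved stays moved. The work goes in short steps, Python scripts to look and compute and a tool call to move; the robot and the scene stay as the last step left them, time stands still between calls to the robot, and variables do not carry over. Pictures are saved under pics/ and viewed, at most 14 in all, crops included, and the job is handed in when it is done.

Besides the shell and the picture viewer there is one more tool, called by a JSON object that holds its "method" and its "body", one argument or row to a line. carry_out: Moves the arm, as the interface text tells. Its arguments: {"type":"object","properties":{"increments":{"type":"array","items":{"type":"number"}},"grip":{"type":"number"},"newtons":{"type":"number"}},"required":["increments"]}

```bash
ls; mkdir -p pics; python3 - <<'E'
from cell import readout, vision, arm
import cv2
print(readout.observe()); print(arm.tcp_to_grasp)
for n in("scene","top"):
    print(vision.calibration(n)); cv2.imwrite(f"pics/{n}0.png",vision.get_image(n)[:,:,::-1])
E
```

```text
pics
{'clock': 0.0, 'joints': array([-1.28558412,  0.43518001,  0.02499657,  1.57411156, -0.01159794,
        1.13397532, -0.07512989]), 'dq': array([-8.61579616e-06, -9.88125169e-04, -1.73648630e-03, -1.06586707e-03,
       -1.46693995e-03, -5.42691522e-04, -5.56907592e-04]), 'joint_efforts': array([ 7.37540031e-04, -6.67849302e+01,  9.85478573e-01, -3.14454246e+01,
       -6.05546334e-02,  4.30577353e-02,  1.70565631e-04]), 'position': array([0.23622627, 0.57808774, 0.22596634]), 'ee_rot': array([-6.05520977e-01, -3.08253574e+00,  2.39099442e-03]), 'force': array([-0.77215903, -0.30725029, -0.01471835]), 'ft_torque': array([0.00910086, 0.02022771, 0.00279691]), 'gripper_force': 0.0, 'width': 0.9992550231419511}
-0.0188
{'fov_y': 46.12518740223449, 'cx': 256.36337699608094, 'cy': 191.8826378706504, 'pose': array([[-0.51067502, -0.57936496,  0.6352537 ,  1.51073601],
       [ 0.8597489 , -0.3497373 ,  0.3721769 ,  0.56842663],
       [ 0.00654566,  0.73622012,  0.67671049,  1.07623732],
       [ 0.        ,  0.        ,  0.        ,  1.        ]])}
{'fov_y': 49.704159532025265, 'cx': 251.37791137576716, 'cy': 185.0713206277826, 'pose': array([[ 0.02526953,  0.99691428, -0.07431938,  0.51789436],
       [-0.99965601,  0.02467675, -0.00888372,  0.04200066],
       [-0.00702235,  0.0745183 ,  0.99719492,  1.2455763 ],
       [ 0.        ,  0.        ,  0.        ,  1.        ]])}
```

```bash
python3 - <<'E'
import cv2
a=cv2.imread("pics/top0.png");cv2.imwrite("pics/top0b.png",cv2.resize(a,(800,600),interpolation=cv2.INTER_CUBIC))
E
```

```text
(no output)
```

View pics/top0b.png

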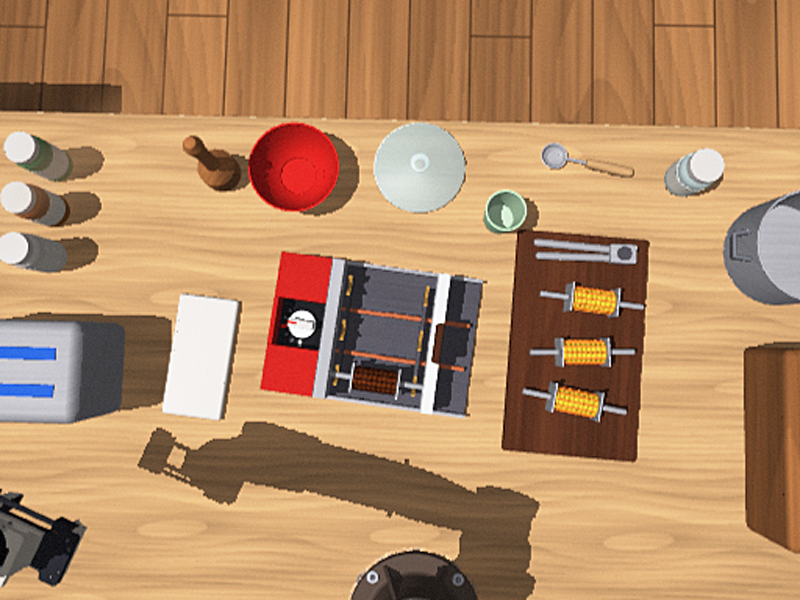

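View pics/scene0.png

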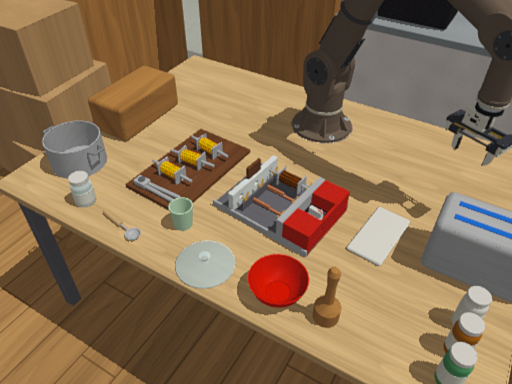

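The top view shows three yellow spits on the board at right. The roast is in the near-robot place (roast0), about (375,380) in the 800-px picture. The dial is at (301,323), the tail fin at (450,342) and the platter at (202,356). Now I'll measure these.

```bash
cat > h.py <<'E'
import numpy as np, cv2
from cell import readout, vision, arm
def grab(n,save=None):
    c=vision.calibration(n); im=vision.get_image(n)[:,:,::-1].copy()
    if save: cv2.imwrite("pics/"+save,im)
    return im,c
def cast(c,uv,z,fish=False):
    f=192/np.tan(np.radians(c["fov_y"])/2); uv=np.atleast_2d(np.float64(uv))
    d=(uv-[c["cx"],c["cy"]])/f
    if fish:
        th=np.linalg.norm(d,axis=1,keepdims=True); s=np.sin(th)/np.maximum(th,1e-9)
        v=np.c_[d[:,:1]*s,-d[:,1:]*s,-np.cos(th)]
    else: v=np.c_[d[:,0],-d[:,1],-np.ones(len(d))]
    P=c["pose"]; w=v@P[:3,:3].T; o=P[:3,3]
    t=(z-o[2])/w[:,2]; return o+t[:,None]*w
def proj(c,p,fish=False):
    f=192/np.tan(np.radians(c["fov_y"])/2); P=c["pose"]
    q=(np.atleast_2d(p)-P[:3,3])@P[:3,:3]; x,y,z=q[:,0],-q[:,1],-q[:,2]
    r=np.hypot(x,y); k=(np.arctan2(r,z)/np.maximum(r,1e-9)) if fish else 1/z
    return np.c_[c["cx"]+f*k*x,c["cy"]+f*k*y]
def blobs(im,lo,hi,c,z,amin,fish=False,roi=None):
    "blob rects on plane z: centre, long side dir angle, sizes"
    m=cv2.inRange(cv2.cvtColor(im,cv2.COLOR_BGR2HSV),lo,hi)
    if roi: k=np.zeros_like(m);k[roi[1]:roi[3],roi[0]:roi[2]]=255;m&=k
    m=cv2.morphologyEx(m,cv2.MORPH_CLOSE,np.ones((3,3)))
    out=[]
    for g in cv2.findContours(m,cv2.RETR_EXTERNAL,cv2.CHAIN_APPROX_NONE)[0]:
        if cv2.contourArea(g)<amin: continue
        w=cast(c,g[:,0].astype(float),z,fish)[:,:2]
        r=cv2.minAreaRect((w*1000).astype(np.float32)); b=cv2.boxPoints(r)
        e=b[1]-b[0];e2=b[2]-b[1]
        if np.hypot(*e2)>np.hypot(*e): e=e2
        out.append((g[:,0].mean(0).round(1),np.round(r[0],1),round(np.arctan2(e[1],e[0])%np.pi,3),np.round(r[1],1),b.round(0).tolist()))
    return out
E
python3 - <<'E'
from h import *
im=cv2.imread("pics/top0.png"); c=vision.calibration("top")
for n,lo,hi,z,a,roi in [("corn",(18,120,120),(35,255,255),.050,80,(320,140,420,290)),
  ("red",(0,180,120),(6,255,255),.09,300,(160,150,225,260)),
  ("platter",(0,0,190),(179,40,255),.014,1000,(95,170,160,275)),
  ("bar",(0,0,190),(179,40,255),.09,100,(262,160,305,270)),
  ("dial",(0,0,190),(179,60,255),.07,40,(178,190,206,225)),
  ("roast",(0,80,30),(18,255,110),.07,100,(215,230,265,256)),
  ("cup",(40,30,60),(85,160,255),.085,100,(300,110,350,160)),]:
    print(n,*blobs(im,lo,hi,c,z,a,roi=roi),sep="\n ")
E
```

```text
corn
 (array([368.7, 257.3]), array([ 407.8, -287.1]), np.float32(1.432), array([78.1, 40.5]), [[382.0, -323.0], [422.0, -329.0], [433.0, -251.0], [393.0, -246.0]])
 (array([373.9, 224.7]), array([ 503.9, -301.5]), np.float32(1.596), array([40., 75.]), [[483.0, -265.0], [485.0, -339.0], [525.0, -338.0], [523.0, -264.0]])
 (array([379.8, 192.5]), array([ 595.2, -318.9]), np.float32(1.485), array([79. , 40.3]), [[572.0, -357.0], [612.0, -360.0], [619.0, -281.0], [579.0, -278.0]])
red
 (array([186.3, 206.3]), array([540.6, 224.1]), np.float32(3.026), array([ 92.3, 248.4]), [[412.0, 193.0], [659.0, 164.0], [669.0, 256.0], [423.0, 284.0]])
platter
 (array([127.4, 228. ]), array([473.9, 417. ]), np.float32(3.028), array([110.8, 227.4]), [[355.0, 375.0], [581.0, 349.0], [593.0, 459.0], [367.0, 485.0]])
bar
 (array([276.7, 223.6]), array([509.8, -26.4]), np.float32(0.023), array([260. ,  93.6]), [[379.0, 17.0], [381.0, -76.0], [641.0, -70.0], [639.0, 23.0]])
dial
 (array([192.7, 208.2]), array([538.3, 216.2]), np.float32(0.655), array([50.5, 47.9]), [[504.0, 220.0], [533.0, 182.0], [573.0, 213.0], [544.0, 251.0]])
roast
 (array([239.6, 242.8]), array([441.8,  81.9]), np.float32(1.462), array([78.8, 42.3]), [[417.0, 45.0], [459.0, 40.0], [467.0, 119.0], [425.0, 123.0]])
cup
 (array([322.4, 135.3]), array([ 751.5, -146.7]), np.float32(0.015), array([74.7, 73.5]), [[714.0, -110.0], [715.0, -184.0], [789.0, -183.0], [788.0, -109.0]])
```

{"method": "carry_out", "body": {
  "increments": [20,-40,6,0,0,-0.1,30,-36,6,0,0,-0.1,30,-36,6,0,0,-0.1,30,-36,4,0,0,-0.1,30,-36,4,0,0,-0.1,30,-36,4,0,0,-0.1,30,-36,4,0,0,-0.1,30,-36,4,0,0,-0.1,30,-36,4,0,0,-0.1,30,-34,4,0,0,-0.1,12,0,0,0,0,-0.07,0,0,0,0,0,0,0,0,0,0,0,0],
  "grip": 0.62,
  "newtons": 20
}}

```text
clock: 1.72
position: [0.5375, 0.2173, 0.2723]
ee_rot: [-2.089, -2.346, 0.001]
force: [0.2, -1.3, -0.7]
width: 0.381
gripper_force: 0.0
```

```bash
python3 - <<'E'
from h import *
s=readout.observe();print(s["position"],s["ee_rot"],s["width"],s["joints"],s["clock"])
im,c=grab("wrist","w1.png");print(c["pose"].round(3),c["fov_y"],c["cx"],c["cy"])
E
```

```text
[0.5374725  0.21726427 0.2723204 ] [-2.08878102e+00 -2.34563634e+00  1.27336107e-03] 0.3807184715762374 [-0.77567081  0.33475008  0.40872104  1.64413387 -0.14126543  1.19299507
 -0.21910318] 1.725
[[ 0.993 -0.111 -0.033  0.528]
 [ 0.116  0.946  0.302  0.301]
 [-0.002 -0.304  0.953  0.43 ]
 [ 0.     0.     0.     1.   ]] 65.70646984690485 260.80211212993413 193.94052644779484
```

View pics/w1.png

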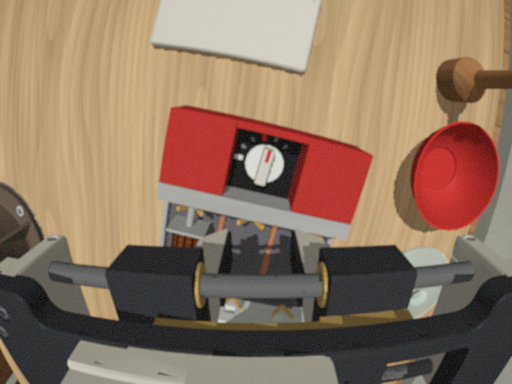

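The wrist view shows the dial at (264,164) with its pointer end near (268,150), past the red mark at the top. The white mark is at left (238,157).

```bash
python3 - <<'E'
from h import *
im=cv2.imread("pics/w1.png"); c=vision.calibration("wrist")
O=np.array([523.2,72.3]); yaw=-.1135; R=np.array([[np.cos(yaw),-np.sin(yaw)],[np.sin(yaw),np.cos(yaw)]])
def rf(p): return ((np.asarray(p)-O)@R).round(1)
for n,lo,hi,z,a,roi in [("disc",(0,0,150),(179,50,255),.058,100,(243,138,292,190)),
  ("red stripe",(0,120,120),(8,255,255),.074,5,(255,140,280,165)),
  ("redmark",(0,120,120),(8,255,255),.074,3,(255,115,280,138)),
  ("platter",(0,0,150),(179,40,255),.014,2000,(140,0,330,75)),
  ("red",(0,180,80),(8,255,255),.09,1000,(150,90,380,240))]:
    for b in blobs(im,lo,hi,c,z,a,True,roi): print(n,*b,rf(b[1]))
cv2.imwrite("pics/w1c.png",cv2.resize(im[95:235,150:380],None,fx=3.4,fy=3.4,interpolation=cv2.INTER_CUBIC))
E
```

```text
disc [263.6 164.1] [540.6 224.1] 2.326 [49.1 49.5] [[506.0, 225.0], [540.0, 189.0], [575.0, 223.0], [541.0, 259.0]] [1.000e-01 1.528e+02]
red stripe [267.8 155.7] [543.7 237.7] 1.45 [14.1  2.9] [[541.0, 231.0], [544.0, 231.0], [546.0, 245.0], [543.0, 245.0]] [  1.6 166.7]
redmark [266.7 128.8] [538.4 268.4] 3.014 [17.6 32.5] [[521.0, 262.0], [553.0, 258.0], [556.0, 275.0], [523.0, 279.0]] [ -7.1 196.6]
platter [239.2  27.6] [476.2 418.1] 3.039 [111.2 226.2] [[358.0, 374.0], [583.0, 351.0], [594.0, 462.0], [369.0, 485.0]] [-85.9 338.3]
red [263.8 157.1] [541.5 229.5] 3.025 [ 95.1 244.9] [[414.0, 196.0], [658.0, 168.0], [669.0, 262.0], [425.0, 291.0]] [  0.4 158.3]
```

View pics/w1c.png

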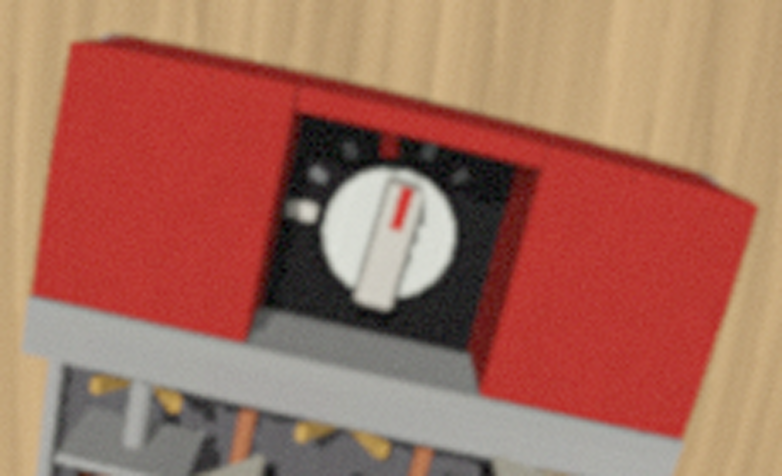

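The dial is at about 1.64 rad and its bar axis lies at a world angle of about 1.386. Next I'll descend into the well and grip the bar.

{"method": "carry_out", "body": {
  "increments": [3,7,-30,0,0,-0.1,0,0,-40,0,0,-0.1,0,0,-40,0,0,-0.1,0,0,-30,0,0,0,0,0,-20,0,0,0,0,0,0,0,0,0,0,0,0,0,0,0]
}}

```text
clock: 2.65
position: [0.5416, 0.2241, 0.1136]
ee_rot: [2.418, 2.005, 0.002]
force: [1.2, -0.2, 0.6]
width: 0.38
gripper_force: 0.0
```

{"method": "carry_out", "body": {
  "increments": [0,0,-20,0,0,0,0,0,-14,0,0,0,0,0,-8,0,0,0,0,0,-6,0,0,0,0,0,0,0,0,0,0,0,0,0,0,0]
}}

```text
clock: 3.4
position: [0.5417, 0.2237, 0.0651]
ee_rot: [2.419, 2.004, 0.001]
force: [-0.5, -0.1, -0.0]
width: 0.383
gripper_force: 0.0
```

{"method": "carry_out", "body": {
  "increments": [0,0,-3,0,0,0,0,0,0,0,0,0,0,0,0,0,0,0,0,0,0,0,0,0,0,0,0,0,0,0,0,0,0,0,0,0],
  "grip": 1,
  "newtons": 25
}}

```text
clock: 4.15
position: [0.5415, 0.2235, 0.0618]
ee_rot: [2.419, 2.004, 0.0]
force: [1.8, 0.0, -2.1]
width: 0.148
gripper_force: 25.0
```

{"method": "carry_out", "body": {
  "increments": [0,0,0,0,0,0.13,0,0,0,0,0,0.13,0,0,0,0,0,0.13,0,0,0,0,0,0.13,0,0,0,0,0,0.13,0,0,0,0,0,0.13,0,0,0,0,0,0.13,0,0,0,0,0,0.13,0,0,0,0,0,0.13,0,0,0,0,0,0.13,0,0,0,0,0,0.13,0,0,0,0,0,0.13,0,0,0,0,0,0.05,0,0,0,0,0,0]
}}

```text
clock: 5.9
position: [0.5383, 0.2213, 0.0617]
ee_rot: [-0.232, -3.128, 0.006]
force: [-9.7, -7.5, 12.2]
width: 0.15
gripper_force: 25.0
```

```bash
python3 - <<'E'
from h import *
s=readout.observe();print(s["position"],s["ee_rot"],s["width"],s["ft_torque"],s["force"])
r=s["ee_rot"];print(2*np.arctan2(r[1],r[0])-np.pi/2)
E
```

```text
[0.53831985 0.2212759  0.06165228] [-0.23163721 -3.12750572  0.00622964] 0.1500537906243139 [-1.46330006  2.32274573 -0.01569687] [-9.69266742 -7.47463979 12.21230751]
-4.860248052938889
```

{"method": "carry_out", "body": {
  "increments": [0,0,0,0,0,0,0,0,0,0,0,0,0,0,20,0,0,0,0,0,40,0,0,0,0,0,50,0,0,0,0,0,50,0,0,0,0,-30,30,0,0,0,0,-40,0,0,0,0,0,-40,0,0,0,0,0,-40,0,0,0,0,0,0,0,0,0,0,0,0,0,0,0,0],
  "grip": 0.62
}}

```text
clock: 7.4
position: [0.5415, 0.0744, 0.2519]
ee_rot: [0.232, 3.133, 0.001]
force: [-1.1, 0.2, 0.0]
width: 0.38
gripper_force: 0.0
```

```bash
python3 - <<'E'
from h import *
s=readout.observe();print(s["position"],s["ee_rot"],s["joints"],s["clock"])
im,c=grab("wrist","w2.png");t,ct=grab("top","t2.png")
print(cast(ct,(288,219),.138))
cv2.imwrite("pics/t2c.png",np.hstack([cv2.resize(im,(512,384)),cv2.resize(t[150:278,160:256],(288,384))]))
E
```

```text
[0.54150648 0.07435055 0.25186362] [2.31548268e-01 3.13271927e+00 1.18542880e-03] [-0.22383593  0.28780033 -0.01281857  1.72887979  0.00334754  1.12439488
  1.18566816] 7.4
[[ 0.51233065 -0.04786009  0.138     ]]
```

View pics/t2c.png

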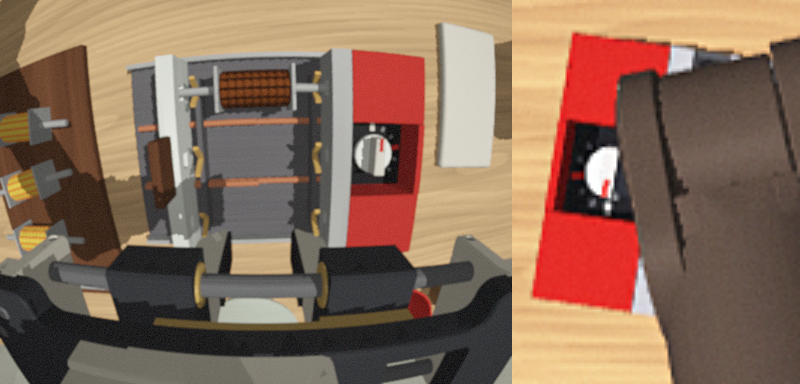

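In the wrist view the dial is at (373,155), with the red stripe at (381,144) pointing roughly towards the white mark at (371,128). I'll measure the residual angle and the fin.

```bash
python3 - <<'E'
from h import *
im=cv2.imread("pics/w2.png"); c=vision.calibration("wrist")
O=np.array([523.2,72.3]); yaw=-.1135; R=np.array([[np.cos(yaw),-np.sin(yaw)],[np.sin(yaw),np.cos(yaw)]])
def rf(p): return ((np.asarray(p)-O)@R).round(1)
for n,lo,hi,z,a,roi in [("disc",(0,0,150),(179,50,255),.058,100,(354,134,393,178)),
  ("stripe",(0,120,120),(8,255,255),.074,5,(370,135,390,155)),
  ("fin",(0,60,20),(18,255,110),.138,100,(140,120,180,220)),
  ("roast",(0,80,20),(18,255,110),.07,100,(215,62,300,112)),
  ("bar",(0,0,130),(179,40,255),.09,300,(150,50,192,245))]:
    for b in blobs(im,lo,hi,c,z,a,True,roi): print(n,*b,rf(b[1]))
cv2.imwrite("pics/w2c.png",np.hstack([cv2.resize(im[115:200,340:430],(424,400),interpolation=2),cv2.resize(im[120:220,125:205],(320,400),interpolation=2)]))
E
```

```text
disc [373.5 151.2] [538.2 219.9] 1.045 [49.6 48.3] [[505.0, 211.0], [547.0, 186.0], [572.0, 229.0], [530.0, 253.0]] [ -1.8 148.3]
stripe [381.3 144.7] [525.  224.6] 3.079 [ 2.7 13.5] [[518.0, 224.0], [532.0, 223.0], [532.0, 226.0], [518.0, 226.0]] [-15.5 151.5]
fin [154.2 181.1] [516.1 -22.8] 2.938 [37.  85.3] [[471.0, -32.0], [554.0, -50.0], [562.0, -13.0], [478.0, 4.0]] [  3.7 -95.3]
roast [254.7  88.4] [443.  84.] 1.463 [80.2 42.2] [[418.0, 46.0], [460.0, 42.0], [468.0, 122.0], [426.0, 126.0]] [-81.    2.5]
bar [174.9 153.3] [500.3 -21.7] 2.911 [ 54.2 226.3] [[384.0, -22.0], [604.0, -74.0], [617.0, -21.0], [396.0, 31.0]] [-12.1 -96. ]
```

View pics/w2c.png

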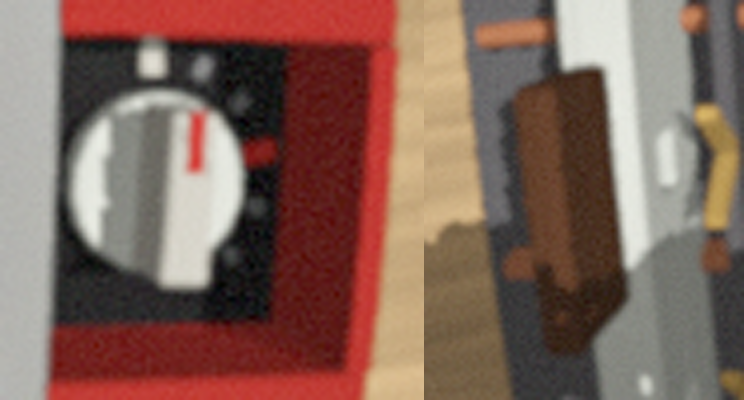

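```bash
python3 - <<'E'
from h import *
c=vision.calibration("wrist");ct=vision.calibration("top")
O=np.array([523.2,72.3]); yaw=-.1135; R=np.array([[np.cos(yaw),-np.sin(yaw)],[np.sin(yaw),np.cos(yaw)]])
rf=lambda p:((p[:,:2]*1000-O)@R).round(1)
w=lambda a:np.c_[125+(np.array(a)[:,0]-424)/4,120+np.array(a)[:,1]/4]
print("fin foot .09",rf(cast(c,w([(605,70),(625,295)]),.09,True)))
print("fin top + edge .138",rf(cast(c,w([(555,75),(577,280)]),.138,True)))
print("fin top - edge",rf(cast(c,w([(515,95),(545,345)]),.138,True)))
print("bar top edges .09",rf(cast(c,w([(555,20),(625,20)]),.09,True)))
T=lambda a:np.array(a)/1.5625
print("top: bar edges",rf(cast(ct,T([(421,412),(433,412),(437,274),(450,274)]),.09)))
print("top: fin top",rf(cast(ct,T([(472,322),(464,370),(460,322)]),.138)))
E
```

```text
fin foot .09 [[-32.1 -92.3]
 [ 33.3 -93.2]]
fin top + edge .138 [[-36.7 -89.8]
 [ 14.2 -90. ]]
fin top - edge [[ -32.7 -100.7]
 [  31.1 -101.1]]
bar top edges .09 [[ -47.2 -105.8]
 [ -45.5  -85.3]]
top: bar edges [[-125.7  -90.1]
 [-122.8 -111. ]
 [ 120.5  -85.4]
 [ 123.7 -108.5]]
top: fin top [[  42.  -153.3]
 [ -40.6 -150.3]
 [  39.2 -133. ]]
```

{"method": "carry_out", "body": {
  "increments": [-9,-32,0,0,0,0.035,-10,-32,0,0,0,0,-10,-32,0,0,0,0,0,0,-40,0,0,0,0,0,-40,0,0,0,0,0,-35,0,0,0,0,0,-20,0,0,0,0,0,-11,0,0,0,0,0,0,0,0,0,0,0,0,0,0,0]
}}

```text
clock: 8.75
position: [0.5131, -0.0221, 0.1065]
ee_rot: [0.177, 3.135, 0.0]
force: [-0.6, 0.5, 0.2]
width: 0.378
gripper_force: 0.0
```

{"method": "carry_out", "body": {
  "increments": [0,0,0,0,0,0,0,0,0,0,0,0,0,0,0,0,0,0,0,0,0,0,0,0],
  "grip": 1,
  "newtons": 35
}}

```text
clock: 9.25
position: [0.5127, -0.023, 0.1062]
ee_rot: [0.178, 3.136, -0.001]
force: [-0.9, -3.6, 6.0]
width: 0.129
gripper_force: 35.0
```

{"method": "carry_out", "body": {
  "increments": [-0.6,-5,0,0,0,0,-0.7,-6,0,0,0,0,-0.7,-6,0,0,0,0,-0.7,-6,0,0,0,0,-0.7,-6,0,0,0,0,-0.7,-6,0,0,0,0,-0.7,-6,0,0,0,0,-0.7,-6,0,0,0,0,-0.6,-5,0,0,0,0,-0.2,-2,0,0,0,0,0,0,0,0,0,0,0,0,0,0,0,0]
}}

```text
clock: 10.75
position: [0.5065, -0.0759, 0.1062]
ee_rot: [0.177, 3.136, 0.001]
force: [-1.0, 1.0, 6.4]
width: 0.126
gripper_force: 35.0
```

{"method": "carry_out", "body": {
  "increments": [-0.2,-2,0,0,0,0,0,0,0,0,0,0,0,0,0,0,0,0]
}}

```text
clock: 11.12
position: [0.5063, -0.0774, 0.1062]
ee_rot: [0.176, 3.136, 0.002]
force: [-0.6, 3.4, 6.0]
width: 0.133
gripper_force: 35.0
```

{"method": "carry_out", "body": {
  "increments": [0,0,0,0,0,0,0,0,0,0,0,0,0,0,20,0,0,0,0,0,30,0,0,-0.1,0,0,30,0,0,-0.13,-5,10,20,0,0,-0.13,-7,18,0,0,0,-0.13,-7,18,0,0,0,-0.13,-7,18,0,0,0,-0.13,-7,18,0,0,0,-0.13,-7,18,0,0,0,-0.13,-7,18,0,0,0,-0.13,-7,18,0,0,0,-0.13,-7,18,0,0,0,-0.13,-4,5,0,0,0,-0.13,0,0,0,0,0,-0.041,0,0,0,0,0,0,0,0,0,0,0,0],
  "grip": 0.38
}}

```text
clock: 13.38
position: [0.4408, 0.0804, 0.2057]
ee_rot: [-2.343, -2.093, 0.0]
force: [0.1, 0.1, -0.4]
width: 0.622
gripper_force: 0.0
```

```bash
python3 - <<'E'
from h import *
s=readout.observe();r=s["ee_rot"];print(s["position"],2*np.arctan2(r[1],r[0])-np.pi/2,s["clock"],s["joints"])
im,c=grab("wrist","w3.png")
O=np.array([523.2,72.3]); yaw=-.1135; R=np.array([[np.cos(yaw),-np.sin(yaw)],[np.sin(yaw),np.cos(yaw)]])
for b in blobs(im,(0,80,20),(18,255,110),c,.07,300,True): print(*b,((np.asarray(b[1])-O)@R).round(1))
E
```

```text
[0.44084293 0.08044944 0.20565224] -6.395442503285836 13.375 [-0.46283113  0.16499594  0.18771917  2.02345316 -0.03742199  0.95649218
 -0.36827864]
[  8.3 366.3] [-216.4 -325.2] 0.82 [283.9  89.9] [[-346.0, -398.0], [-280.0, -460.0], [-87.0, -252.0], [-152.0, -191.0]] [-689.8 -478.7]
[290.9 320.8] [ 453.2 -101.9] 3.031 [ 36.5 109.3] [[397.0, -114.0], [506.0, -126.0], [510.0, -90.0], [401.0, -78.0]] [ -49.8 -181. ]
[270.6 184.4] [451.6  79.8] 1.458 [78.2 23.3] [[436.0, 42.0], [459.0, 40.0], [468.0, 117.0], [444.0, 120.0]] [-72.   -0.7]
[248.1 183. ] [428.4  83. ] 1.442 [77.  13.5] [[417.0, 46.0], [430.0, 44.0], [440.0, 120.0], [427.0, 122.0]] [-95.4  -0.1]
[494.2  44.6] [743.6 229.8] 1.713 [ 39.4 114.9] [[716.0, 284.0], [732.0, 170.0], [771.0, 176.0], [755.0, 289.0]] [201.1 181.4]
[353.7  25. ] [546.7 227.1] 1.45 [89.9 89.9] [[497.0, 188.0], [586.0, 177.0], [597.0, 266.0], [508.0, 277.0]] [  5.8 156.5]
```

View pics/w3.png

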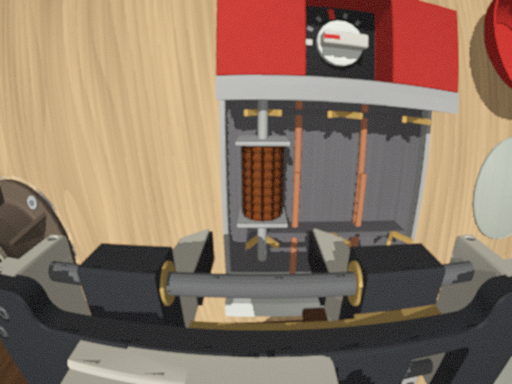

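The cob is at (262,183) in the wrist view, under the tool, and the dial pointer faces the white mark. Descending to grip it.

{"method": "carry_out", "body": {
  "increments": [1,1,-40,0,0,0,0,0,-40,0,0,0,0,0,-40,0,0,0,0,0,-25,0,0,0,0,0,-15,0,0,0,0,0,-5,0,0,0,0,0,0,0,0,0,0,0,0,0,0,0]
}}

```text
clock: 14.42
position: [0.4424, 0.0817, 0.0414]
ee_rot: [2.343, 2.092, 0.002]
force: [0.1, -0.7, 0.6]
width: 0.618
gripper_force: 0.0
```

{"method": "carry_out", "body": {
  "increments": [0,0,0,0,0,0,0,0,0,0,0,0,0,0,0,0,0,0,0,0,0,0,0,0],
  "grip": 1,
  "newtons": 40
}}

```text
clock: 14.92
position: [0.4423, 0.0817, 0.0411]
ee_rot: [2.343, 2.092, 0.001]
force: [0.7, 0.3, 6.4]
width: 0.469
gripper_force: 40.0
```

{"method": "carry_out", "body": {
  "increments": [-0.3,-3,0,0,0,0,-0.5,-4,0,0,0,0,-0.5,-4,0,0,0,0,-0.5,-4,0,0,0,0,-0.3,-3,0,0,0,0,0,0,0,0,0,0,0,0,8,0,0,0,0,0,15,0,0,0,0,0,25,0,0,0,0,0,30,0,0,0,0,0,30,0,0,0,0,0,20,0,0,0,0,0,0,0,0,0]
}}

```text
clock: 16.55
position: [0.4401, 0.0633, 0.1697]
ee_rot: [2.343, 2.091, 0.002]
force: [0.4, 0.9, -2.9]
width: 0.47
gripper_force: 40.0
```

{"method": "carry_out", "body": {
  "increments": [1,14,5,0,0,0,3,30,0,0,0,0,4,40,0,0,0,0,4,40,0,0,0,0,4,40,0,0,0,0,4,40,0,0,0,0,4,40,0,0,0,0,4,40,0,0,0,0,4,40,0,0,0,0,3,20,0,0,0,0,0,10,0,0,0,0,0,0,0,0,0,0,0,0,0,0,0,0]
}}

```text
clock: 18.18
position: [0.4748, 0.4163, 0.1735]
ee_rot: [2.344, 2.091, -0.002]
force: [0.0, -0.8, -2.3]
width: 0.472
gripper_force: 40.0
```

{"method": "carry_out", "body": {
  "increments": [0,0,-30,0,0,0,0,0,-40,0,0,0,0,0,-35,0,0,0,0,0,-25,0,0,0,0,0,-12,0,0,0,0,0,-6,0,0,0,0,0,-3,0,0,0,0,0,0,0,0,0]
}}

```text
clock: 19.18
position: [0.4751, 0.4178, 0.0234]
ee_rot: [-2.344, -2.092, -0.002]
force: [-0.7, 0.2, -1.8]
width: 0.47
gripper_force: 40.0
```

{"method": "carry_out", "body": {
  "increments": [0,0,-2.5,0,0,0,0,0,0,0,0,0]
}}

```text
clock: 19.42
position: [0.4752, 0.4181, 0.0215]
ee_rot: [-2.343, -2.092, -0.003]
force: [-1.2, -1.9, 6.0]
width: 0.471
gripper_force: 40.0
```

{"method": "carry_out", "body": {
  "increments": [0,0,0,0,0,0,0,0,0,0,0,0,0,0,0,0,0,0,0,0,15,0,0,0,0,0,40,0,0,0,0,0,50,0,0,0,0,0,50,0,0,0,0,-40,30,0,0,0,0,-50,0,0,0,0,0,-50,0,0,0,0,0,-50,0,0,0,0,0,-50,0,0,0,0,0,-50,0,0,0,0,-5,-55,0,0,0,0,-5,-55,0,0,0,0,-5,-55,0,0,0,0,-5,-55,0,0,0,0],
  "grip": 0.38
}}

```text
clock: 21.55
position: [0.4546, -0.0941, 0.2064]
ee_rot: [2.343, 2.092, 0.003]
force: [1.6, 0.6, 0.3]
width: 0.616
gripper_force: 0.0
```

{"method": "carry_out", "body": {
  "increments": [-10,-50,0,0,0,0,-10,-50,0,0,0,0,-10,-50,0,0,0,0,-10,-40,0,0,0,0,-10,-20,0,0,0,0,0,0,0,0,0,0,0,0,0,0,0,0]
}}

```text
clock: 22.42
position: [0.4053, -0.3014, 0.2057]
ee_rot: [2.342, 2.093, 0.001]
force: [2.0, 0.4, 0.2]
width: 0.623
gripper_force: 0.0
```

```bash
cat > corn.py <<'E'
from h import *
import sys
s=readout.observe();r=s["ee_rot"];a=(2*np.arctan2(r[1],r[0])-np.pi/2+np.pi/2)%np.pi-np.pi/2
print("tcp",(s["position"]*1000).round(1),"closing",a.round(3),s["clock"],s["joints"].round(2))
z=float(sys.argv[1]) if len(sys.argv)>1 else .052
im,c=grab("wrist","last.png")
for b in blobs(im,(18,120,90),(35,255,255),c,z,200,True): print("W",b[0],b[1],"closing",round(float(b[2])-np.pi/2,3),b[3])
t,ct=grab("top","lastt.png")
for b in blobs(t,(18,120,90),(35,255,255),ct,z,80,roi=(200,140,420,290)): print("T",b[0],b[1],"closing",round(float(b[2])-np.pi/2,3),b[3])
for b in blobs(t,(0,80,20),(18,255,110),ct,.05,80,roi=(95,170,160,275)): print("roast T",b[0],b[1],b[2],b[3])
E
python3 corn.py
```

```text
tcp [ 405.3 -301.4  205.7] closing -0.112 22.425 [ 0.19  0.27  0.43  1.92 -0.13  0.99  0.57]
W [314.7 321.5] [ 472.9 -513.5] closing 1.459 [ 22.5 382.9]
W [356.3 282.9] [ 512.3 -453.8] closing 0.058 [19.8 75.9]
W [165.4 282.9] [ 266.8 -425.8] closing -0.258 [74.7 18.2]
W [417.8 172.9] [ 594.2 -313.9] closing -0.106 [81.9 50.2]
W [346.1 166.8] [ 501.  -298.9] closing 0.033 [42.3 80.1]
W [262.2 160.6] [ 410. -283.] closing -0.213 [81.  42.1]
T [368.7 257.2] [ 408.  -286.6] closing -0.139 [78.  40.4]
T [373.5 224.5] [ 503.9 -300.9] closing 0.025 [39.9 74.9]
T [379.8 192.4] [ 595.1 -318.3] closing -0.086 [78.9 40.2]
roast T [ 99.5 241.8] [431.6 481.4] 0.053 [94.1 31.7]
roast T [122.9 227.8] [475.2 421.4] 1.45 [77.  41.2]
roast T [101.1 212.4] [517.2 481.6] 0.051 [61.3 40.6]
```

Roast is on the platter at (475,421). Picking the first corn.

{"method": "carry_out", "body": {
  "increments": [3.5,16,-20,0,0,-0.065,0,0,-40,0,0,0,0,0,-40,0,0,0,0,0,-40,0,0,0,0,0,-25,0,0,0,0,0,-12,0,0,0,0,0,-4,0,0,0,0,0,0,0,0,0,0,0,0,0,0,0]
}}

```text
clock: 23.65
position: [0.4089, -0.2867, 0.0251]
ee_rot: [2.409, 2.014, 0.001]
force: [-0.0, -0.9, 0.0]
width: 0.618
gripper_force: 0.0
```

{"method": "carry_out", "body": {
  "increments": [0,0,0,0,0,0,0,0,0,0,0,0,0,0,0,0,0,0,0,0,0,0,0,0],
  "grip": 1,
  "newtons": 40
}}

```text
clock: 24.15
position: [0.409, -0.2867, 0.0248]
ee_rot: [2.409, 2.014, 0.001]
force: [1.3, 0.9, 6.4]
width: 0.467
gripper_force: 40.0
```

{"method": "carry_out", "body": {
  "increments": [0,0,10,0,0,0,0,0,25,0,0,0,0,0,40,0,0,0,0,0,45,0,0,0,0,0,45,0,0,0,0,0,15,0,0,0,0,0,0,0,0,0,0,0,0,0,0,0]
}}

```text
clock: 25.15
position: [0.4073, -0.2857, 0.2027]
ee_rot: [-2.408, -2.014, 0.002]
force: [-0.4, -0.1, -3.2]
width: 0.465
gripper_force: 40.0
```

```bash
python3 corn.py .2105; python3 - <<'E'
import cv2
cv2.imwrite("pics/w5.png",cv2.imread("pics/last.png"))
E
```

```text
tcp [ 407.3 -285.7  202.7] closing -0.178 25.15 [ 0.14  0.26  0.45  1.94 -0.13  0.98  0.48]
W [285.6 317.7] [ 426.  -335.4] closing 1.395 [ 27.5 184.6]
W [336.  284.5] [ 448.8 -316.8] closing -0.091 [35.5  7.6]
W [185.8 284.1] [ 357.6 -300.3] closing -0.292 [34.9  7.3]
W [291.8 235.6] [ 426.5 -278.9] closing -0.179 [45.9  6.3]
W [260.7 235.1] [ 409.2 -275.7] closing -0.181 [45.9 24.1]
W [229.8 235.7] [ 391.7 -272.7] closing -0.184 [46.   6.2]
W [419.3 175.4] [ 506.1 -257. ] closing -0.102 [40.8 24.3]
W [346.6 176.2] [ 460.7 -250. ] closing 0.027 [20.5 38.9]
T [378.2 263.3] [ 408.8 -266.2] closing 1.376 [24.9 44.6]
T [373.2 224.4] [ 505.8 -256.4] closing 0.025 [34.6 67. ]
T [379.8 192.5] [ 584.7 -270.5] closing -0.106 [68.  35.8]
roast T [ 99.5 241.6] [431.6 481.4] 0.053 [94.1 31.7]
roast T [122.7 227.8] [475.2 421.4] 1.456 [77.1 41.2]
roast T [101.1 212.4] [517.1 483.9] 3.101 [41.3 59.3]
```

View pics/w5.png

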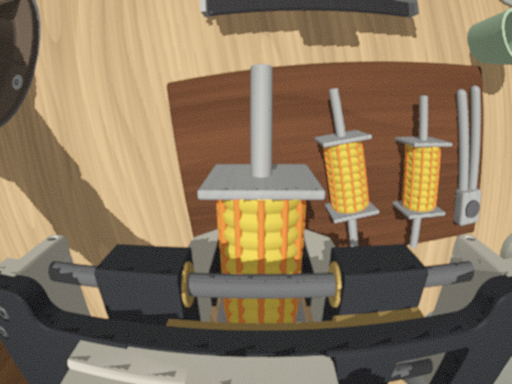

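The spit is held squarely, with its rod tip at (262,67). Next I'll find the along-rod offset of the grip.

```bash
cat > held.py <<'E'
from h import *
import sys
u,v,top=map(float,sys.argv[1:4]); s=readout.observe();p=s["position"];c=vision.calibration("wrist")
a=s["ee_rot"];th=(2*np.arctan2(a[1],a[0])-np.pi/2+np.pi/2)%np.pi-np.pi/2
e=np.array([-np.sin(th),np.cos(th)]); ex=np.array([np.cos(th),np.sin(th)])
for z in(p[2]+.0188,p[2]+.0238):
    q=cast(c,(u,v),z,True)[0,:2]-p[:2]; print("along",(q@e*1000).round(1),"(96) side",(q@ex*1000).round(1))
for z in(p[2]+.0188,p[2]+.0448):
    q=cast(c,(u,top),z,True)[0,:2]-p[:2]; print("plate",(q@e*1000).round(1),"(44 far face)")
E
python3 held.py 262 66 166
```

```text
along 101.1 (96) side 0.6
along 100.4 (96) side 0.6
plate 53.9 (44 far face)
plate 59.5 (44 far face)
```

{"method": "carry_out", "body": {
  "increments": [2,15,0,0,0,0.065,3,35,0,0,0,0,3.5,40,0,0,0,0,4,40,0,0,0,0,4,40,0,0,0,0,4,40,0,0,0,0,4,40,0,0,0,0,4,40,0,0,0,0,3,35,0,0,0,0,1,13,0,0,0,0,0,5,0,0,0,0,0,0,0,0,0,0,0,0,0,0,0,0,0,0,0,0,0,0]
}}

```text
clock: 27.0
position: [0.4408, 0.0558, 0.2043]
ee_rot: [2.345, 2.091, -0.0]
force: [0.7, -0.7, -2.5]
width: 0.467
gripper_force: 40.0
```

{"method": "carry_out", "body": {
  "increments": [-1.2,1,-30,0,0,0,0,0,-40,0,0,0,0,0,-30,0,0,0,0,0,-20,0,0,0,0,0,-15,0,0,0,0,0,-10,0,0,0,0,0,-8,0,0,0,0,0,-6,0,0,0,0,0,0,0,0,0,0,0,0,0,0,0]
}}

```text
clock: 28.25
position: [0.4398, 0.0577, 0.0455]
ee_rot: [2.343, 2.092, 0.001]
force: [0.4, -1.0, -2.7]
width: 0.466
gripper_force: 40.0
```

{"method": "carry_out", "body": {
  "increments": [0,0,-2,0,0,0,0,0,-2,0,0,0,0,0,-1,0,0,0,0,0,0,0,0,0]
}}

```text
clock: 28.75
position: [0.4396, 0.0576, 0.0404]
ee_rot: [-2.344, -2.092, -0.0]
force: [-1.3, -0.0, 3.6]
width: 0.47
gripper_force: 40.0
```

{"method": "carry_out", "body": {
  "increments": [0,0,0,0,0,0,0,0,0,0,0,0,0,0,0,0,0,0,0,0,15,0,0,0,0,0,35,0,0,0,0,0,45,0,0,0,0,0,45,0,0,0,0,0,40,0,0,0,0,0,0,0,0,0,0,0,0,0,0,0],
  "grip": 0.38
}}

```text
clock: 30.0
position: [0.4392, 0.0576, 0.2198]
ee_rot: [-2.343, -2.092, 0.0]
force: [-0.9, 0.2, -0.0]
width: 0.618
gripper_force: 0.0
```

```bash
python3 corn.py .06; cp pics/last.png pics/w6.png
```

```text
tcp [439.2  57.6 219.8] closing -0.113 30.0 [-0.44  0.14  0.21  2.02 -0.03  0.99 -0.32]
W [314.9 321.5] [ 507.4 -160.3] closing 1.46 [ 22.2 390.4]
W [356.6 283. ] [548.8 -99.1] closing 0.032 [21.2 75.8]
W [165.2 283.2] [297.1 -71. ] closing -0.289 [75.5 17.6]
W [260.1 175.5] [439.4  58.4] closing -0.13 [81.9 42.2]
T [373.6 224.6] [ 504.  -298.6] closing 0.025 [39.6 74.4]
T [380.  192.4] [ 595.  -316.2] closing -0.086 [77.8 40.9]
roast T [100.2 245.2] [421.1 481.5] 0.026 [56.9 31.8]
roast T [122.7 227.9] [475.1 421.4] 1.449 [77.1 41.1]
roast T [102.3 217.4] [505.1 482.4] 1.622 [37.2 37.6]
```

View pics/w6.png

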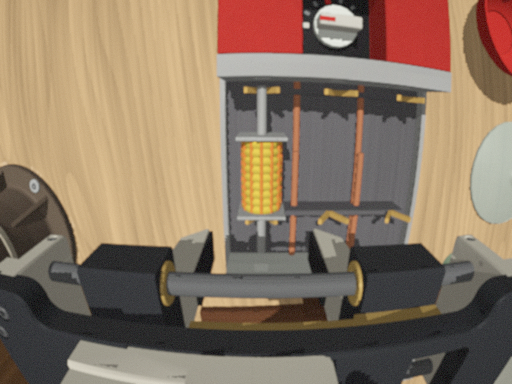

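First corn sits in slot0, with its rod in both rests. On to the second.

{"method": "carry_out", "body": {
  "increments": [4,-25,0,0,0,0.03,6,-40,0,0,0,0.03,8,-45,0,0,0,0.03,8,-45,0,0,0,0.03,8,-45,0,0,0,0.023,8,-45,0,0,0,0,8,-45,0,0,0,0,8,-40,0,0,0,0,6,-25,0,0,0,0,0,0,0,0,0,0,0,0,0,0,0,0]
}}

```text
clock: 31.48
position: [0.5032, -0.2964, 0.2191]
ee_rot: [-2.186, -2.253, 0.001]
force: [-0.3, 1.1, 0.1]
width: 0.62
gripper_force: 0.0
```

```bash
python3 corn.py .052
```

```text
tcp [ 503.2 -296.4  219.1] closing 0.03 31.475 [ 0.15  0.39  0.41  1.71 -0.17  1.08  0.64]
W [314.8 321.5] [ 603.8 -507.8] closing -1.537 [398.7  25. ]
W [356.3 282.8] [ 636.2 -440.4] closing 0.175 [20.4 77. ]
W [165.2 282.9] [ 378.4 -448.9] closing -0.123 [77.3 19.3]
W [340.2 193.7] [ 596.6 -316. ] closing -0.114 [79.9 43.4]
W [261.3 175.8] [ 502.9 -298.9] closing 0.021 [42.6 80.1]
T [246.8 244. ] [439.3  61.4] closing -0.09 [80.8 42.7]
T [373.7 224.6] [ 503.9 -300.9] closing 0.025 [39.9 74.9]
T [377.9 192.3] [ 596.2 -310.7] closing -0.086 [63.5 41.2]
roast T [ 99.4 244.2] [424.5 481. ] 0.053 [79.8 31.7]
roast T [122.7 227.9] [475.1 421.2] 1.449 [77.5 41.1]
roast T [101.1 212.4] [517.  483.7] 3.109 [41.2 59.6]
```

{"method": "carry_out", "body": {
  "increments": [0,-1.5,-30,0,0,0,0,0,-45,0,0,0,0,0,-45,0,0,0,0,0,-35,0,0,0,0,0,-23,0,0,0,0,0,-12,0,0,0,0,0,-4,0,0,0,0,0,0,0,0,0,0,0,0,0,0,0]
}}

```text
clock: 32.7
position: [0.5042, -0.2992, 0.0271]
ee_rot: [2.187, 2.253, 0.001]
force: [-0.3, -0.6, 0.6]
width: 0.619
gripper_force: 0.0
```

{"method": "carry_out", "body": {
  "increments": [0,0,0,0,0,0,0,0,0,0,0,0,0,0,0,0,0,0,0,0,0,0,0,0],
  "grip": 1
}}

```text
clock: 33.2
position: [0.5037, -0.299, 0.0266]
ee_rot: [2.188, 2.254, 0.0]
force: [-1.2, 1.4, 5.4]
width: 0.469
gripper_force: 40.0
```

{"method": "carry_out", "body": {
  "increments": [0,0,10,0,0,0,0,0,25,0,0,0,0,0,40,0,0,0,0,0,45,0,0,0,0,0,45,0,0,0,0,0,15,0,0,0,0,0,0,0,0,0,0,0,0,0,0,0]
}}

```text
clock: 34.2
position: [0.5027, -0.2982, 0.2045]
ee_rot: [-2.186, -2.253, 0.001]
force: [-0.1, -0.1, -2.0]
width: 0.472
gripper_force: 40.0
```

```bash
python3 corn.py .2105|head -5; python3 - <<'E'
# rod tip: highest grey pixel in column band at the tool midline
from h import *
im=cv2.imread("pics/last.png").astype(int)
for v in range(50,85,2): print(v,im[v,250:274:3].tolist()[3:6],end=" | ")
E
```

```text
tcp [ 502.7 -298.2  204.5] closing 0.03 34.2 [ 0.15  0.4   0.41  1.73 -0.18  1.05  0.65]
W [285.6 317.7] [ 532.  -344.6] closing -1.539 [186.6  27.9]
W [336.1 284.4] [ 550.7 -321.5] closing 0.117 [ 7.9 35.8]
W [185.8 284.1] [ 456.9 -324. ] closing -0.084 [35.4  7.2]
W [291.2 238.3] [ 520.3 -290. ] closing 0.032 [ 6.3 43.6]
50 [[156, 201, 231], [152, 195, 225], [141, 187, 216]] | 52 [[157, 202, 232], [149, 196, 225], [144, 191, 217]] | 54 [[155, 202, 232], [154, 199, 227], [143, 189, 217]] | 56 [[156, 202, 231], [149, 196, 225], [144, 188, 217]] | 58 [[161, 205, 233], [150, 195, 225], [145, 189, 218]] | 60 [[157, 203, 233], [150, 196, 225], [145, 189, 219]] | 62 [[137, 181, 211], [138, 182, 212], [131, 176, 206]] | 64 [[62, 87, 128], [62, 92, 130], [71, 99, 137]] | 66 [[59, 85, 131], [61, 89, 133], [59, 86, 132]] | 68 [[74, 95, 134], [73, 96, 135], [79, 101, 138]] | 70 [[186, 191, 193], [189, 196, 197], [184, 190, 192]] | 72 [[201, 204, 205], [205, 209, 208], [197, 201, 200]] | 74 [[199, 203, 204], [205, 210, 210], [196, 201, 201]] | 76 [[200, 204, 204], [203, 207, 209], [196, 200, 199]] | 78 [[200, 204, 202], [202, 207, 207], [195, 199, 199]] | 80 [[201, 205, 205], [203, 207, 207], [196, 199, 199]] | 82 [[202, 205, 206], [205, 208, 208], [196, 200, 200]] | 84 [[200, 204, 205], [206, 209, 209], [196, 201, 199]] |
```

{"method": "carry_out", "body": {
  "increments": [1,15,0,0,0,-0.03,2,35,0,0,0,-0.03,2,40,0,0,0,-0.03,2,40,0,0,0,-0.03,2,40,0,0,0,-0.023,2,40,0,0,0,0,2,40,0,0,0,0,2,40,0,0,0,0,2,35,0,0,0,0,1,18,0,0,0,0,0.6,6,0,0,0,0,0,0,0,0,0,0,0,0,0,0,0,0,0,0,0,0,0,0]
}}

```text
clock: 36.05
position: [0.5222, 0.049, 0.2063]
ee_rot: [2.345, 2.09, -0.0]
force: [-0.3, 0.7, -2.7]
width: 0.477
gripper_force: 40.0
```

{"method": "carry_out", "body": {
  "increments": [-0.9,1.5,-30,0,0,0,0,0,-40,0,0,0,0,0,-30,0,0,0,0,0,-20,0,0,0,0,0,-15,0,0,0,0,0,-10,0,0,0,0,0,-8,0,0,0,0,0,-7,0,0,0,0,0,0,0,0,0,0,0,0,0,0,0]
}}

```text
clock: 37.3
position: [0.5215, 0.0516, 0.0466]
ee_rot: [2.343, 2.092, 0.001]
force: [-0.7, 0.6, -1.9]
width: 0.469
gripper_force: 40.0
```

{"method": "carry_out", "body": {
  "increments": [0,0,-2,0,0,0,0,0,-2,0,0,0,0,0,-1,0,0,0,0,0,0,0,0,0]
}}

```text
clock: 37.8
position: [0.5215, 0.0517, 0.0421]
ee_rot: [2.344, 2.092, 0.001]
force: [-3.2, -1.1, 11.4]
width: 0.469
gripper_force: 40.0
```

{"method": "carry_out", "body": {
  "increments": [0,0,0,0,0,0,0,0,0,0,0,0,0,0,0,0,0,0,0,0,15,0,0,0,0,0,35,0,0,0,0,0,45,0,0,0,0,0,45,0,0,0,0,0,40,0,0,0,0,0,0,0,0,0,0,0,0,0,0,0],
  "grip": 0.38
}}

```text
clock: 39.05
position: [0.5209, 0.0516, 0.2214]
ee_rot: [-2.343, -2.092, -0.0]
force: [0.4, 0.1, 0.5]
width: 0.621
gripper_force: 0.0
```

{"method": "carry_out", "body": {
  "increments": [4,-25,0,0,0,0.01,7,-40,0,0,0,0.01,9,-45,0,0,0,0,9,-45,0,0,0,0,9,-45,0,0,0,0,9,-45,0,0,0,0,9,-45,0,0,0,0,9,-40,0,0,0,0,7,-25,0,0,0,0,2,-10,0,0,0,0,0,0,0,0,0,0,0,0,0,0,0,0]
}}

```text
clock: 40.55
position: [0.5953, -0.3118, 0.2209]
ee_rot: [-2.32, -2.117, -0.001]
force: [-0.2, 0.1, 0.3]
width: 0.62
gripper_force: 0.0
```

```bash
python3 corn.py .052
```

```text
tcp [ 595.3 -311.8  220.9] closing -0.092 40.55 [ 0.13  0.54  0.43  1.48 -0.23  1.18  0.51]
W [314.7 321.5] [ 670.1 -536.3] closing 1.48 [ 23.8 401.3]
W [356.2 282.7] [ 710.6 -472.4] closing 0.06 [20.8 78.2]
W [165.4 282.7] [ 452.2 -449.2] closing -0.246 [78.4 19.4]
W [263.8 177.4] [ 598.3 -315.7] closing -0.115 [79.6 43.2]
T [247.2 243.8] [439.3  61.4] closing -0.09 [80.8 42.7]
T [250.8 215.4] [518.7  53. ] closing -0.11 [80.3 40.5]
T [379.9 192.5] [ 595.1 -318.3] closing -0.086 [78.9 40.2]
roast T [ 99.9 245.1] [424. 481.] 0.053 [73.6 31.7]
roast T [122.9 227.8] [475.2 421.4] 1.456 [77.1 41.2]
roast T [101.1 212.4] [517.1 483.9] 3.101 [41.3 59.3]
```

{"method": "carry_out", "body": {
  "increments": [1.7,-4,-30,0,0,0,0,0,-45,0,0,0,0,0,-45,0,0,0,0,0,-35,0,0,0,0,0,-25,0,0,0,0,0,-12,0,0,0,0,0,-4,0,0,0,0,0,0,0,0,0,0,0,0,0,0,0]
}}

```text
clock: 41.78
position: [0.5976, -0.3177, 0.0264]
ee_rot: [2.321, 2.115, 0.001]
force: [-0.1, 0.4, 0.6]
width: 0.622
gripper_force: 0.0
```

{"method": "carry_out", "body": {
  "increments": [0,0,0,0,0,0,0,0,0,0,0,0,0,0,0,0,0,0,0,0,0,0,0,0],
  "grip": 1
}}

```text
clock: 42.28
position: [0.5974, -0.3175, 0.0258]
ee_rot: [2.322, 2.115, 0.001]
force: [0.4, 1.3, 5.5]
width: 0.472
gripper_force: 40.0
```

{"method": "carry_out", "body": {
  "increments": [0,0,10,0,0,0,0,0,25,0,0,0,0,0,40,0,0,0,0,0,45,0,0,0,0,0,45,0,0,0,0,0,15,0,0,0,0,0,0,0,0,0,0,0,0,0,0,0]
}}

```text
clock: 43.28
position: [0.5961, -0.3167, 0.2032]
ee_rot: [-2.32, -2.114, 0.002]
force: [-0.1, 0.5, -2.2]
width: 0.468
gripper_force: 40.0
```

```bash
python3 corn.py .2105|head -5; cp pics/last.png pics/w8.png; cp pics/lastt.png pics/t8.png; python3 - <<'E'
from h import *
im=cv2.imread("pics/last.png").astype(int)
for v in range(58,80,2): print(v,im[v,250:274:3].tolist()[3:6],end=" | ")
t=cv2.imread("pics/t8.png")
cv2.imwrite("pics/v8.png",np.hstack([cv2.resize(im.astype(np.uint8),None,fx=1,fy=1),cv2.resize(t[150:278,160:256],(288,384),interpolation=2)]))
E
```

```text
tcp [ 596.1 -316.7  203.2] closing -0.093 43.275 [ 0.14  0.56  0.43  1.49 -0.24  1.15  0.52]
W [284.7 317.6] [ 618.9 -365. ] closing 1.481 [ 27.8 185.4]
W [336.2 284.3] [ 640.4 -344.5] closing -0.005 [35.5  7.8]
W [185.7 284.7] [ 547.9 -336.3] closing -0.178 [35.8  7.5]
W [291.9 237.1] [ 614.8 -309.1] closing -0.105 [44.9  6.3]
58 [[57, 87, 130], [58, 82, 129], [60, 90, 132]] | 60 [[57, 84, 129], [56, 83, 127], [59, 86, 128]] | 62 [[54, 81, 125], [63, 87, 128], [62, 87, 130]] | 64 [[58, 86, 127], [58, 81, 127], [58, 86, 130]] | 66 [[132, 138, 153], [143, 151, 161], [143, 152, 164]] | 68 [[193, 195, 195], [203, 205, 205], [204, 209, 208]] | 70 [[189, 193, 193], [201, 204, 204], [202, 206, 206]] | 72 [[189, 194, 192], [201, 205, 205], [201, 206, 206]] | 74 [[189, 194, 194], [203, 205, 206], [200, 204, 204]] | 76 [[189, 196, 195], [199, 202, 200], [201, 205, 205]] | 78 [[191, 194, 193], [200, 203, 203], [199, 204, 204]] |
```

View pics/v8.png

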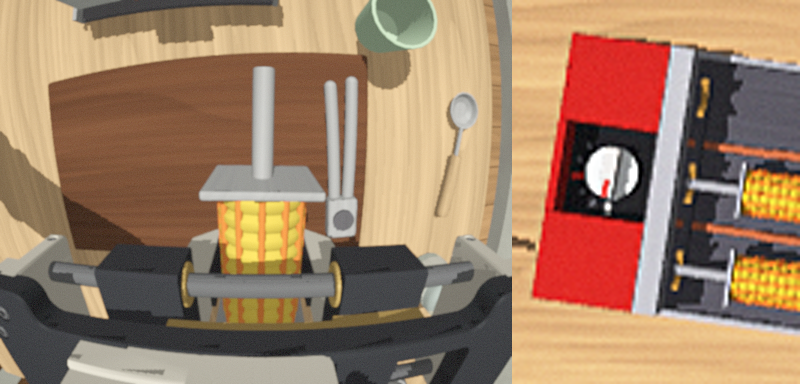

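The top crop shows the slot0 and slot1 rods in their rests and the dial at off. Third corn goes to slot2.

{"method": "carry_out", "body": {
  "increments": [0.2,15,0,0,0,-0.01,0.5,35,0,0,0,-0.01,0.8,40,0,0,0,0,0.8,40,0,0,0,0,0.8,40,0,0,0,0,0.8,40,0,0,0,0,0.8,40,0,0,0,0,0.8,40,0,0,0,0,0.5,35,0,0,0,0,0,21,0,0,0,0,0,10,0,0,0,0,0,0,0,0,0,0,0,0,0,0,0,0,0,0,0,0,0,0]
}}

```text
clock: 45.12
position: [0.603, 0.0371, 0.2053]
ee_rot: [2.345, 2.09, -0.0]
force: [0.1, -0.1, -0.8]
width: 0.47
gripper_force: 40.0
```

{"method": "carry_out", "body": {
  "increments": [-0.7,2,-30,0,0,0,0,0,-40,0,0,0,0,0,-30,0,0,0,0,0,-20,0,0,0,0,0,-15,0,0,0,0,0,-10,0,0,0,0,0,-8,0,0,0,0,0,-6,0,0,0,0,0,0,0,0,0,0,0,0,0,0,0]
}}

```text
clock: 46.38
position: [0.6026, 0.0406, 0.0466]
ee_rot: [2.343, 2.092, 0.001]
force: [0.6, -0.5, -1.9]
width: 0.472
gripper_force: 40.0
```

{"method": "carry_out", "body": {
  "increments": [0,0,-2,0,0,0,0,0,-2,0,0,0,0,0,-1,0,0,0,0,0,0,0,0,0]
}}

```text
clock: 46.88
position: [0.6028, 0.0406, 0.0417]
ee_rot: [2.342, 2.092, 0.001]
force: [-0.3, 0.7, 4.5]
width: 0.471
gripper_force: 39.9
```

Release, lift, and turn the tool for the fin while moving clear.

{"method": "carry_out", "body": {
  "increments": [0,0,0,0,0,0,0,0,0,0,0,0,0,0,0,0,0,0,0,0,15,0,0,0,0,0,35,0,0,0,0,0,45,0,0,0,0,0,45,0,0,0,-10,-5,30,0,0,0.13,-10,-5,0,0,0,0.13,-10,-10,0,0,0,0.13,-10,-10,0,0,0,0.13,-10,-10,0,0,0,0.13,-10,-10,0,0,0,0.13,-10,-10,0,0,0,0.13,-10,-10,0,0,0,0.13,-10,-10,0,0,0,0.13,-5,-10,0,0,0,0.13,0,-10,0,0,0,0.13,0,0,0,0,0,0.131],
  "grip": 0.38
}}

```text
clock: 49.25
position: [0.5072, -0.0607, 0.2123]
ee_rot: [0.189, 3.135, -0.001]
force: [-1.3, -0.3, 0.6]
width: 0.62
gripper_force: 0.0
```

{"method": "carry_out", "body": {
  "increments": [0,0,0,0,0,0,0,0,0,0,0,0]
}}

```text
clock: 49.5
position: [0.5073, -0.0594, 0.2117]
ee_rot: [0.197, 3.135, 0.0]
force: [0.1, -0.0, 0.2]
width: 0.621
gripper_force: 0.0
```

```bash
python3 corn.py .06; cp pics/last.png pics/w9.png
```

```text
tcp [507.3 -59.4 211.7] closing 1.445 49.5 [-0.08  0.26  0.11  1.88 -0.03  1.01  1.49]
W [314.6 321.8] [720.5   6.1] closing -0.125 [381.1  22.5]
W [356.1 283.1] [661.   46.6] closing -1.551 [73.9 19.5]
W [165.1 283.3] [ 629.6 -198. ] closing 1.299 [19.6 73.5]
W [358.6 235.8] [593.9  51.4] closing -0.183 [83.4 26.5]
W [365.8 180.3] [522.1  63.3] closing -0.129 [82.4 43. ]
W [368.  105.2] [440.6  71.5] closing -0.105 [82.5 41.9]
T [247.2 243.8] [439.8  61.1] closing -0.09 [79.9 42.5]
T [247.4 214.8] [521.7  62.3] closing -0.117 [61.4 38.2]
T [254.9 187.4] [600.9  43.5] closing -0.108 [79.8 42.3]
roast T [100.6 244.1] [425.2 481.1] 0.051 [59.7 31.7]
roast T [122.6 227.8] [475.2 421.4] 1.456 [77.1 41.2]
roast T [102.3 211.9] [517.1 483. ] 0.051 [61.3 37.7]
```

View pics/w9.png

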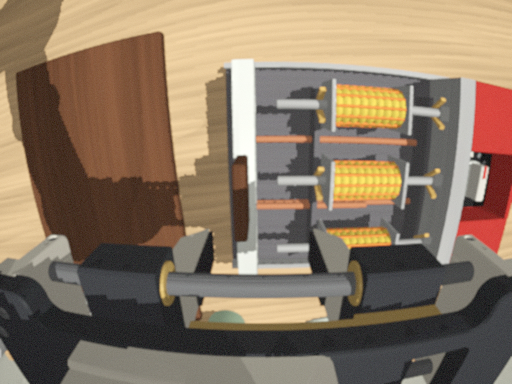

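All three spits lie in their rests with the dial off. Now push the bar home.

{"method": "carry_out", "body": {
  "increments": [-0.5,-9,0,0,0,0.013,-0.5,-9,0,0,0,0,0,0,-35,0,0,0,0,0,-35,0,0,0,0,0,-25,0,0,0,0,0,-10,0,0,0,0,0,0,0,0,0,0,0,0,0,0,0]
}}

```text
clock: 50.6
position: [0.507, -0.0776, 0.1072]
ee_rot: [0.173, 3.135, 0.0]
force: [-0.1, -0.4, 0.4]
width: 0.618
gripper_force: 0.0
```

{"method": "carry_out", "body": {
  "increments": [0,0,0,0,0,0,0,0,0,0,0,0,0,0,0,0,0,0,0,0,0,0,0,0],
  "grip": 1,
  "newtons": 55
}}

```text
clock: 51.1
position: [0.5063, -0.0774, 0.1063]
ee_rot: [0.172, 3.137, 0.0]
force: [-1.0, 0.9, -0.6]
width: 0.234
gripper_force: 0.0
```

{"method": "carry_out", "body": {
  "increments": [0.4,3,0,0,0,0,0.5,4,0,0,0,0,0.5,4,0,0,0,0,0.5,4,0,0,0,0,0.5,4,0,0,0,0,0.5,4,0,0,0,0,0.5,4,0,0,0,0,0.4,3,0,0,0,0,0,0,0,0,0,0]
}}

```text
clock: 52.22
position: [0.5099, -0.0466, 0.1062]
ee_rot: [-0.171, -3.136, -0.001]
force: [-3.4, 0.6, 4.2]
width: 0.127
gripper_force: 55.0
```

{"method": "carry_out", "body": {
  "increments": [0.4,3,0,0,0,0,0.4,3,0,0,0,0,0.4,3,0,0,0,0,0.4,3,0,0,0,0,0.4,3,0,0,0,0,0.3,3,0,0,0,0,0.3,3,0,0,0,0,0.2,2,0,0,0,0,0,0,0,0,0,0,0,0,0,0,0,0]
}}

```text
clock: 53.48
position: [0.5121, -0.0271, 0.1062]
ee_rot: [-0.176, -3.136, 0.004]
force: [-5.8, -10.6, 6.6]
width: 0.13
gripper_force: 55.0
```

{"method": "carry_out", "body": {
  "increments": [0.2,2,0,0,0,0,0.2,2,0,0,0,0,0,0,0,0,0,0,0,0,0,0,0,0]
}}

```text
clock: 53.98
position: [0.5126, -0.0233, 0.1062]
ee_rot: [-0.176, -3.136, 0.004]
force: [-5.5, -11.4, 5.9]
width: 0.129
gripper_force: 55.0
```

{"method": "carry_out", "body": {
  "increments": [0.2,2,0,0,0,0,0.2,2,0,0,0,0,0,0,0,0,0,0,0,0,0,0,0,0]
}}

```text
clock: 54.48
position: [0.5126, -0.0226, 0.1062]
ee_rot: [-0.181, -3.135, 0.009]
force: [-5.5, -22.2, 7.8]
width: 0.13
gripper_force: 55.0
```

{"method": "carry_out", "body": {
  "increments": [0,0,0,0,0,0,0,0,0,0,0,0,0,0,20,0,0,0,0,0,40,0,0,0,0,0,40,0,0,0,5,20,30,0,0,0,8,30,15,0,0,0,8,30,0,0,0,0,8,20,0,0,0,0,0,0,0,0,0,0,0,0,0,0,0,0],
  "grip": 0.62
}}

```text
clock: 55.85
position: [0.5425, 0.0825, 0.2508]
ee_rot: [-0.174, -3.136, 0.001]
force: [-0.2, 0.2, 0.0]
width: 0.379
gripper_force: 0.0
```

```bash
python3 corn.py .06; cp pics/last.png pics/w10.png;  python3 - <<'E'
from h import *
im=cv2.imread("pics/w10.png"); c=vision.calibration("wrist")
O=np.array([523.2,72.3]); yaw=-.1135; R=np.array([[np.cos(yaw),-np.sin(yaw)],[np.sin(yaw),np.cos(yaw)]])
for p in [(-82,0,60),(0,0,60),(82,0,60),(0,-95,138)]:
    w=np.r_[O+R@np.array(p[:2]),p[2]]/1000; print(p,proj(c,w,True).round(1))
E
```

```text
tcp [542.5  82.5 250.8] closing 1.46 55.85 [-0.3   0.29  0.07  1.73 -0.02  1.12  1.23]
W [283.4 322.7] [784.6  99.4] closing -0.11 [432.6  24.9]
W [323.1 284.6] [717.9 153.7] closing 1.527 [15.  81.2]
W [249.5 220.6] [605.3  61.5] closing -0.109 [82.7 44.3]
W [249.4 156.8] [523.4  71.6] closing -0.115 [82.1 41.5]
W [249.4  90.9] [443.   80.6] closing -0.121 [82.3 40.5]
roast T [122.7 227.9] [475.1 421.4] 1.449 [77.1 41.1]
(-82, 0, 60) [[249.3  87.5]]
(0, 0, 60) [[249.6 156.8]]
(82, 0, 60) [[250.1 220.7]]
(0, -95, 138) [[150.2 172.8]]
```

View pics/w10.png

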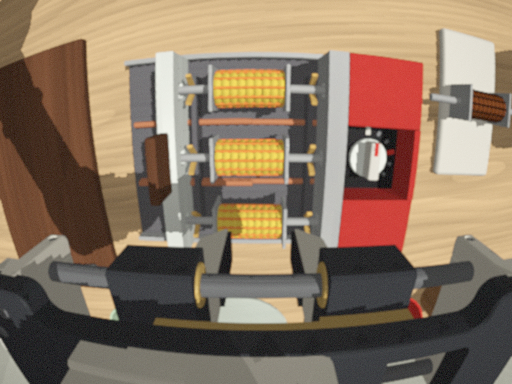

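Spits are centred on their slot points and the bar is home. Now the dial.

{"method": "carry_out", "body": {
  "increments": [-0.5,20,0,0,0,-0.02,-0.5,35,0,0,0,0,-0.5,35,0,0,0,0,-0.5,35,0,0,0,0,-0.5,15,-20,0,0,0,0,0,-40,0,0,0,0,0,-40,0,0,0,0,0,-30,0,0,0,0,0,-10,0,0,0,0,0,0,0,0,0,0,0,0,0,0,0]
}}

```text
clock: 57.32
position: [0.5411, 0.2238, 0.1126]
ee_rot: [0.204, 3.133, 0.002]
force: [-0.0, 1.1, 0.6]
width: 0.377
gripper_force: 0.0
```

{"method": "carry_out", "body": {
  "increments": [-1,-1,-20,0,0,0,0,0,-15,0,0,0,0,0,-9,0,0,0,0,0,-6,0,0,0,0,0,0,0,0,0,0,0,0,0,0,0]
}}

```text
clock: 58.08
position: [0.5395, 0.2227, 0.0616]
ee_rot: [0.204, 3.134, 0.001]
force: [-0.1, 0.4, 0.6]
width: 0.378
gripper_force: 0.0
```

{"method": "carry_out", "body": {
  "increments": [0,0,0,0,0,0,0,0,0,0,0,0,0,0,0,0,0,0,0,0,0,0,0,0],
  "grip": 1,
  "newtons": 25
}}

```text
clock: 58.58
position: [0.5391, 0.2211, 0.0614]
ee_rot: [-0.206, -3.135, 0.003]
force: [-1.7, -4.5, 4.9]
width: 0.149
gripper_force: 25.0
```

{"method": "carry_out", "body": {
  "increments": [0,0,0,0,0,-0.111,0,0,0,0,0,-0.111,0,0,0,0,0,-0.111,0,0,0,0,0,-0.111,0,0,0,0,0,-0.111,0,0,0,0,0,-0.111,0,0,0,0,0,-0.111,0,0,0,0,0,-0.111,0,0,0,0,0,-0.111,0,0,0,0,0,-0.111,0,0,0,0,0,-0.111,0,0,0,0,0,-0.111,0,0,0,0,0,0,0,0,0,0,0,0]
}}

```text
clock: 60.32
position: [0.5407, 0.2226, 0.0615]
ee_rot: [2.095, 2.338, 0.003]
force: [5.1, -0.4, -3.3]
width: 0.151
gripper_force: 25.0
```

```bash
python3 - <<'E'
from h import *
s=readout.observe();r=s["ee_rot"];print(s["position"],s["width"],s["ft_torque"],s["force"],(2*np.arctan2(r[1],r[0])-np.pi/2)%np.pi)
E
```

```text
[0.54073804 0.22262982 0.06151862] 0.15111387949199703 [-0.22026097 -1.20141217 -0.02024644] [ 5.10193326 -0.40288903 -3.27088125] 0.10964197210196991
```

{"method": "carry_out", "body": {
  "increments": [0,0,0,0,0,0,0,0,0,0,0,0,0,0,20,0,0,0,0,0,40,0,0,0,0,0,50,0,0,0,0,0,50,0,0,0,0,0,40,0,0,0,0,0,0,0,0,0,0,0,0,0,0,0],
  "grip": 0.62
}}

```text
clock: 61.45
position: [0.5385, 0.2227, 0.2606]
ee_rot: [-2.096, -2.339, 0.001]
force: [-0.8, -0.7, -0.3]
width: 0.383
gripper_force: 0.0
```

```bash
python3 - <<'E'
from h import *
im,c=grab("wrist","w11.png")
O=np.array([523.2,72.3]); yaw=-.1135; R=np.array([[np.cos(yaw),-np.sin(yaw)],[np.sin(yaw),np.cos(yaw)]])
for n,lo,hi,z,a,roi in [("disc",(0,0,150),(179,50,255),.051,100,(235,130,300,205)),("stripe",(0,120,120),(8,255,255),.074,5,(248,138,280,168))]:
    for b in blobs(im,lo,hi,c,z,a,True,roi): print(n,*b[:4],((np.asarray(b[1])-O)@R).round(1),"dial if stripe",np.pi-(float(b[2])+.1135))
t,ct=grab("top")
for b in blobs(t,(0,80,20),(18,255,110),ct,.05,200,roi=(110,190,140,260)): print(b[1:4])
cv2.imwrite("pics/w11c.png",np.hstack([cv2.resize(im[80:240,150:380],(575,400),interpolation=2),cv2.resize(t[150:290,160:240],(225,400))]))
E
```

```text
disc [262.7 170.1] [540.6 222.7] 2.469 [50. 50.] [  0.3 151.4] dial if stripe 0.5590925525003154
stripe [263.  161.5] [539.5 237.4] 1.681 [ 2.4 13.2] [ -2.5 165.9] dial if stripe 1.347092659311839
stripe [268.5 139.4] [542.5 262.9] 0.113 [25.5  5.9] [ -2.4 191.6] dial if stripe 2.9150926555567462
```

View pics/w11c.png

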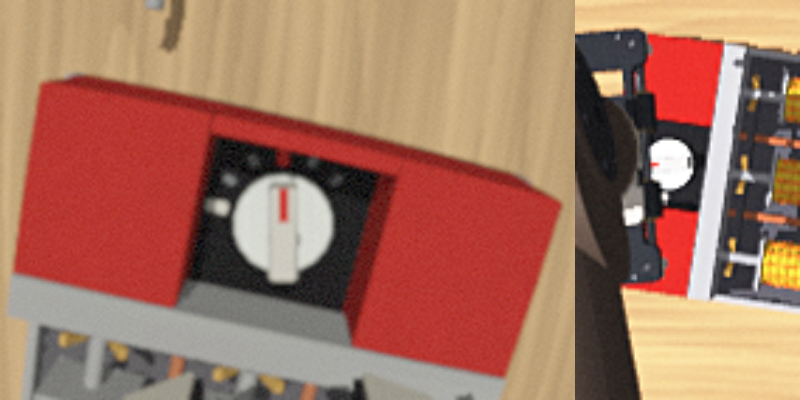

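The dial measures 1.347 rad, with its pointer on the red mark, so I'm handing in.

```bash
python3 -c "
from cell import arm
print(arm.sign_off())"
```

```text
the job is handed in; nothing more can be done
None
```

The job is handed in (no verdict came back): roasted cob on the platter, all three yellow spits held between the sockets, tail bar home, dial measured at 1.35 rad on the red mark, about 61 s used.

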